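# Work a framing rail past a post into its fixture bay

### The arm

A 6-joint arm with a two-finger parallel gripper is mounted at the origin on the work surface. World frame = base frame: x ahead of the robot, y to its left, z up, the work surface at z = 0. Lengths are in m, angles in rad, forces in N, time in s.
With the tool pointing down it reaches from about 0.35 to 0.85 m from the base axis. Payload 8.1 kg.
Tool frame: the origin (TCP) lies at the very end of the fingers, on their centre line; the grasp point (between the pads) lies 19 mm behind it; y points along the fingers, z is the direction in which the jaws open and shut, and the axes are right-handed (so a half turn about y gives the same grasp; the last joint's range is limited). The gripper opens to 93 mm and grips with 3 to 60 N. Pads are 15 mm wide; open, the fingers measure 128 mm over their backs; the gripper's body (75 mm by 188 mm) begins 65 mm behind the grasp point.
Start: joints at [1.102, 0.13, 1.488, -0, 1.523, -0.085], TCP at [0.225, 0.556, 0.219] pointing down, gripper open.
Joint ranges: [-2.96, 2.96], [-0.89, 2.26], [0.02, 2.5], [-1.34, 4.48], [0, 2.73], [-2.66, 2.66]. Speed limits (rad/s): [2.39, 2.39, 2.79, 3.14, 3.14, 3.14].

### API

Orientations are given as a unit quaternion [w, x, y, z].
In Python, from plant import robot gives the robot as it stands. Calls block until the motion is done:
- robot.goto(position, orientation): joint-space move of the TCP to a pose.
- robot.movel(position, ori=None, feed=0.15, stop_force=None): straight line of the TCP; ori=None keeps the orientation; feed is the mean speed in m/s. With stop_force (N) it stops when the force on the tool has changed by that much, and returns True; else False.
- robot.goto_joints(angles): joint-space move.
- robot.grip(opening, strength=None): opening from 0.0 (shut) to 1.0 (fully open); strength is the grip in N (None keeps the last); returns when the fingers have stopped.
- robot.pause(seconds).
- robot.solve_ik(position, orientation): joint angles nearest the present ones, or None.
- robot.state(): the state.
- robot.snapshot(name): name is "side" or "top" or "wrist"; returns the picture (420x560x3 uint8, red, green, blue); there is no depth.
- robot.get_calibration(name): a dict with "fovy" (degrees; the focal length in pixels is half the picture's height over the tangent of half this angle, whatever the lens; pixels are square), "cx", "cy" (the principal point, pixels), "extrinsics" (4x4, takes a point from world to camera coordinates). Camera axes: x right, y down, z forward; pixel columns grow to the right and rows downward; lengths in m; the calibration is good to about 2 mm. A picture is of the moment at which its call begins: read the wrist's pose just before it. get_calibration takes no time and is no camera call; for the wrist camera it gives the pose at the moment of the call.
A pose or a line that the arm cannot do raises robot.MotionError and nothing moves.
- robot.job_done(): hands the job in, once; it reports no verdict.
The state is a dict: "t": time; "joint_pos": joint angles; "joint_vel": joint speeds; "effort": joint torques, N m; "eef_pos": TCP position; "orientation": TCP orientation; "wrist_force": force on the tool from outside, world axes, zero at the start; "moment": the same for the moment, N m; "gripper_width": opening from 0.0 (shut) to 1.0 (fully open).
Only numpy, scipy, OpenCV 4.12 (cv2) and the standard library are available. Lean on these libraries where they do the work, as an engineer would, in place of code of your own. Each camera call takes 0.05 s, during which the arm holds its last target. There are 200 camera calls.

### The job

Using fingertip pushes only, work the long aluminium rail past the upright post and into the three-sided steel bay, angling it round the post by pushing one end and then the other, until it lies flush along the bay's back fence. Keep the rail flat on the bench, never grip or lift it, leave the other things where they are, and finish with the hand clear.

Things in the scene. Friction and masses are not known exactly. Their poses are not given: they have to be found in the camera images.
- rail: the aluminium T-slot rail, a straight bar 210 mm long, 30 mm wide and 30 mm high with dark grooves, about 0.4 kg, loose, lying on the bench on the robot's side of the post. Origin: centre of its underside; x runs along its length, y across it, z up. It is the same either way round and slides with ordinary friction.
- rail_end_a (a point): centre of the rail's +x end, at bench level, 105 mm from the rail's origin
- rail_end_b (a point): centre of the rail's -x end, at bench level, 105 mm from the rail's origin
- rail_side_a: the fixed strip that forms the whole +y long side of the rail; same origin and axes as the rail, its outer face 15 mm from them
- rail_side_b: the fixed strip that forms the whole -y long side of the rail; same origin and axes as the rail, its outer face 15 mm from them
- bay: three-sided steel bay, bolted down, open towards the robot, no floor (the rail slides on the bench). Walls 12 mm thick, 35 mm high. Origin: bench level, middle of the back fence's inner face; +x points into the fence, away from the opening, y along the fence, z up. The fence's inner face is x = 0, from y = -135 to +135 mm; low bolted feet behind it.
- cheek_tip (a point): free end of the bay's short cheek, on its inner face at bench level: bay frame x = -45, y = +135 mm; the cheek runs from here straight to the fence
- guide_tip (a point): free end of the bay's long guide, on its inner face at bench level: bay frame x = -140, y = -135 mm; the guide runs from here straight to the fence
- post: the upright round steel post, 20 mm across and 45 mm high, bolted to the bench in front of the bay's opening, on the +y half, 140 to 155 mm in front of the back fence. Origin: centre of its foot. The gap between post and long guide is less than the rail's length, so the rail cannot pass it square.
- beaker: a glass beaker, 68 mm across, 85 mm tall, standing on the right of the bench; a bystander, loose. Origin: centre of its underside
- weight: a brass weight with a knob, 36 mm across, 42 mm tall, standing just right of the long guide; a bystander, loose. Origin: centre of its underside
- jar: a small amber jar, 52 mm across, 60 mm tall, behind the back fence; a bystander, loose. Origin: centre of its underside
- driver: a screwdriver about 160 mm long, lying left of the bay; a bystander, loose. Origin: underneath the middle of its length
- bracket: a grey L-shaped bracket, 50 x 40 mm, 40 mm tall, lying left of the post; a bystander, loose. Origin: centre of its underside
- tray: a white two-compartment tray, 60 x 100 mm, 25 mm tall, behind the back fence; a bystander, loose. Origin: centre of its underside
- bottle: a white bottle with a blue cap, 60 mm across, 130 mm tall, at the left of the bench; a bystander, loose. Origin: centre of its underside
Mind the look-alikes: they are no part of the job. Of the things that look like the rail, the middle-sized one is meant.

How it is judged:
At the end, for the whole second after the job is handed in: The rail lies flat on the bench, at rest, between the bay's cheek and guide, both of its ends with the long side no more than about 8 mm from the back fence; the hand touches nothing (x of rail_end_a in the frame of bay between -0.023 and -0.008 m and y of rail_end_a in the frame of bay between -0.137 and 0.137 m and height (world z) of each of rail_end_a, rail_end_b below 0.006 m and x of rail_end_b in the frame of bay between -0.023 and -0.008 m and y of rail_end_b in the frame of bay between -0.137 and 0.137 m and angle between rail's own z axis and vertical below 0.05 rad and linear speed of rail below 0.01 m/s and angular speed of rail below 0.05 rad/s).
It fails at once if the rail is lifted or tipped (an end more than 12 mm off the bench) (height (world z) of any of rail_end_a, rail_end_b above 0.012 m or angle between rail's own z axis and vertical above 0.2 rad).
It fails at once if the rail is gripped (fingers pressing on both long sides at once) (contact force between the fingers and rail_side_a above 0.5 N and contact force between the fingers and rail_side_b above 0.5 N).
It fails at once if a bystander is knocked over or shifted more than 25 mm (distance of any of beaker, weight, jar, driver, bracket, tray, bottle from where it was at the start of the episode above 0.025 m or angle between any of beaker, weight, jar, driver, bracket, tray, bottle's own z axis and vertical above 0.3 rad).
It also fails if it takes over 72 s, if anything falls off the work surface, if the arm or the gripper's body presses on something with over 40 N, if the wrist force passes 120 N, or if a joint passes its speed limit or range.

## Working session

There is one attempt and no reset: what is moved stays moved. The work goes in short steps, each a Python script; the robot and the scene stay as the last script left them, time stands still between calls to the robot, and variables do not carry over. Pictures are saved under pics/ and viewed, about 8 in all and at most 12, crops included, and the job is handed in when it is done.

```bash
mkdir -p pics; ls; python3 - <<'E'
from plant import robot
import cv2,numpy as np
for n in("top","side"):
    im=robot.snapshot(n);cv2.imwrite(f"pics/{n}0.png",im[:,:,::-1])
    c=robot.get_calibration(n);print(n,c)
print(robot.state())
E
```

```text
pics
top {'fovy': 57.88547141247893, 'cx': 277.578256528993, 'cy': 209.81848967650822, 'extrinsics': array([[-0.02549266, -0.99948204,  0.01964131,  0.01649826],
       [-0.99802929,  0.02431885, -0.0578458 ,  0.53808571],
       [ 0.05733819, -0.02107725, -0.9981323 ,  1.07264994],
       [ 0.        ,  0.        ,  0.        ,  1.        ]])}
side {'fovy': 52.562771286858506, 'cx': 279.2159431450162, 'cy': 210.54947668388715, 'extrinsics': array([[ 0.9402903 , -0.33995285, -0.01691809, -0.50918007],
       [-0.2478382 , -0.64974378, -0.7186162 ,  0.1829623 ],
       [ 0.2333032 ,  0.67990079, -0.69520108,  1.16278251],
       [ 0.        ,  0.        ,  0.        ,  1.        ]])}
{'t': 0.1, 'joint_pos': array([ 1.10163637e+00,  1.31111233e-01,  1.48917358e+00,  4.00554033e-06,
        1.52300561e+00, -8.54339795e-02]), 'joint_vel': array([-8.39695046e-05, -1.80997156e-03, -2.93173016e-03, -5.53997887e-04,
       -5.73112738e-04, -8.66036569e-04]), 'effort': array([ 1.80543553e-03, -5.61340892e+01, -4.93095195e+01,  7.70403980e-02,
        2.91458401e-02,  6.82315346e-06]), 'eef_pos': array([0.22438746, 0.5559011 , 0.21767531]), 'orientation': array([-0.69355466,  0.69470853, -0.1350025 ,  0.13467114]), 'wrist_force': array([ 0.33868462, -0.29942208,  0.93970728]), 'moment': array([0.05175228, 0.02150367, 0.02325505]), 'gripper_width': 0.9986348086004048}
```

View pics/top0.png

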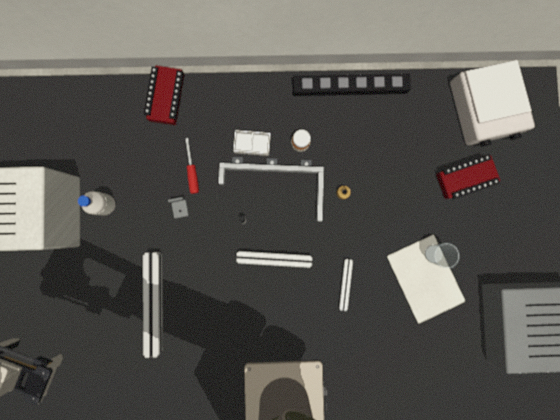

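View pics/side0.png

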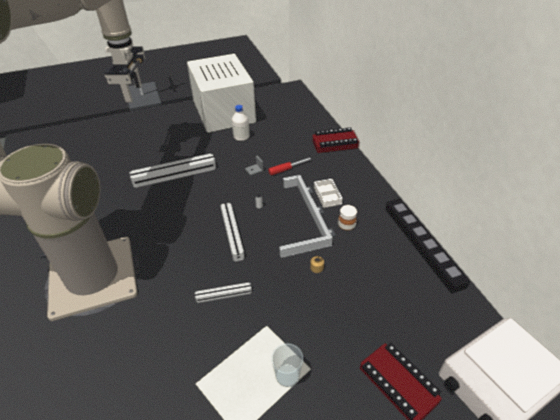

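The top view shows the rail at about (237–312, 259), the post at (242, 217) and the bay's fence along row 168, with the cheek at column 221 and the guide at column 321 (down to row 220). The 300 mm and 150 mm bars are the decoys. Next I'll measure from pixels.

```bash
cat > h.py <<'E'
from plant import robot
import cv2,numpy as np
def ray(n,px,z):
    c=robot.get_calibration(n);f=210/np.tan(np.radians(c["fovy"]/2));E=c["extrinsics"]
    px=np.atleast_2d(px).astype(float)
    d=np.c_[(px[:,0]-c["cx"])/f,(px[:,1]-c["cy"])/f,np.ones(len(px))]@E[:3,:3]
    o=-E[:3,:3].T@E[:3,3]
    return (o+d*((z-o[2])/d[:,2])[:,None])[:,:2]
def proj(n,P):
    c=robot.get_calibration(n);f=210/np.tan(np.radians(c["fovy"]/2));E=c["extrinsics"]
    p=np.atleast_2d(P)@E[:3,:3].T+E[:3,3]
    return p[:,:2]/p[:,2:]*f+[c["cx"],c["cy"]]
def rail(im=None,near=None):
    "rail centre, direction angle, length (world) from top view"
    if im is None: im=robot.snapshot("top")
    g=cv2.cvtColor(im,cv2.COLOR_RGB2GRAY)
    m=cv2.morphologyEx((g>150).astype(np.uint8),cv2.MORPH_CLOSE,np.ones((5,5)))
    out=[]
    for c in cv2.findContours(m,cv2.RETR_EXTERNAL,cv2.CHAIN_APPROX_NONE)[0]:
        if cv2.contourArea(c)<200: continue
        w=ray("top",c[:,0],0.03).astype(np.float32)
        r=cv2.minAreaRect(w); b=cv2.boxPoints(r)
        L=max(r[1]);W=min(r[1])
        e=b[1]-b[0] if np.linalg.norm(b[1]-b[0])>np.linalg.norm(b[2]-b[1]) else b[2]-b[1]
        out.append((np.array(r[0]),np.arctan2(e[1],e[0]),L,W))
    return out
E
python3 - <<'E'
from h import *
im=robot.snapshot("top")
for o in rail(im): print(o)
print("post",ray("top",[[242,217]],.045))
c=im[135:285,200:360];cv2.imwrite("pics/crop.png",cv2.resize(c,None,fx=5,fy=4*1.25/1.25*1.0,interpolation=cv2.INTER_CUBIC)[:,:,::-1])
np.save("im0.npy",im)
E
```

```text
(array([ 0.03648699, -0.07759766]), np.float32(0.01439383), 0.15509355068206787, 0.058609265834093094)
(array([ 0.32327566, -0.18251769]), np.float32(-0.14859563), 0.14178556203842163, 0.022741608321666718)
(array([0.28335279, 0.36171919]), np.float32(-0.0051366454), 0.2849327325820923, 0.04153919592499733)
(array([0.39934734, 0.01759879]), np.float32(1.4834752), 0.2107582688331604, 0.03278348594903946)
(array([ 0.33401185, -0.40888196]), np.float32(0.40148452), 0.2070629894733429, 0.14883339405059814)
(array([0.56925857, 0.51979369]), np.float32(-0.023482108), 0.056228525936603546, 0.05585360527038574)
(array([0.55985564, 0.71669656]), np.float32(0.009655562), 0.2313956618309021, 0.12186828255653381)
(array([0.63123441, 0.00580673]), np.float32(1.188122), 0.3247704803943634, 0.14596381783485413)
(array([ 0.74165583, -0.07031692]), np.float32(1.5497785), 0.0487867072224617, 0.04637789726257324)
(array([0.7330271 , 0.07231956]), np.float32(1.4661765), 0.1007767915725708, 0.06255167722702026)
(array([0.95010144, 0.56555313]), np.float32(1.540075), 0.4355810880661011, 0.026294000446796417)
(array([ 0.8421213 , -0.27490896]), np.float32(-1.5690905), 1.1190361976623535, 0.23488016426563263)
(array([ 1.0636822, -0.0289548]), np.float32(1.5576828), 1.6335827112197876, 0.17428521811962128)
post [[0.5190546 0.1030766]]
```

View pics/crop.png

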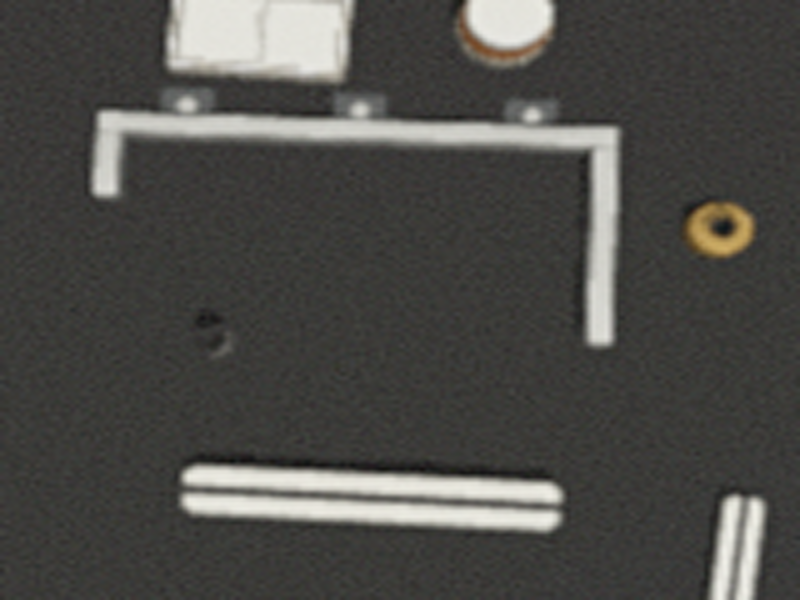

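```bash
python3 - <<'E'
from h import *
for n in("top","side"):
    E=robot.get_calibration(n)["extrinsics"];print(n,-E[:3,:3].T@E[:3,3])
q=np.array([[125,136],[590,149],[120,195],[588,345]],float)
px=q/[5,4]+[200,135]-[.4,.4]
w=ray("top",px,.035);print(w)
fa,fb,ct,gt=w
print("ft-dir",np.arctan2(*(fa-fb)[::-1]),np.linalg.norm(fa-fb), np.linalg.norm(fa-ct),np.linalg.norm(fb-gt))
# bay: outline outer too
for z in(0.045,0):
  print("post",z,ray("top",np.array([[212,320],[213,330],[222,345]])/[5,4]+[199.6,134.6],z))
im=robot.snapshot("side")
cv2.imwrite("pics/sc.png",cv2.resize(im[165:275,200:345],None,fx=5,fy=5,interpolation=cv2.INTER_CUBIC)[:,:,::-1])
E
```

```text
top [0.47594207 0.0260126  1.1014485 ]
side [ 0.25284124 -0.84479535  0.93123297]
[[ 0.6573911   0.15009399]
 [ 0.64225986 -0.11274325]
 [ 0.61557442  0.15363402]
 [ 0.50339603 -0.10722313]]
ft-dir 1.5132909044605642 0.2632724288972066 0.04196625550280764 0.13897349773222303
post 0.045 [[0.52572932 0.1029425 ]
 [0.51876286 0.10252747]
 [0.50821914 0.09774699]]
post 0 [[0.52785003 0.10621937]
 [0.52058684 0.10578666]
 [0.509594   0.10080256]]
```

View pics/sc.png

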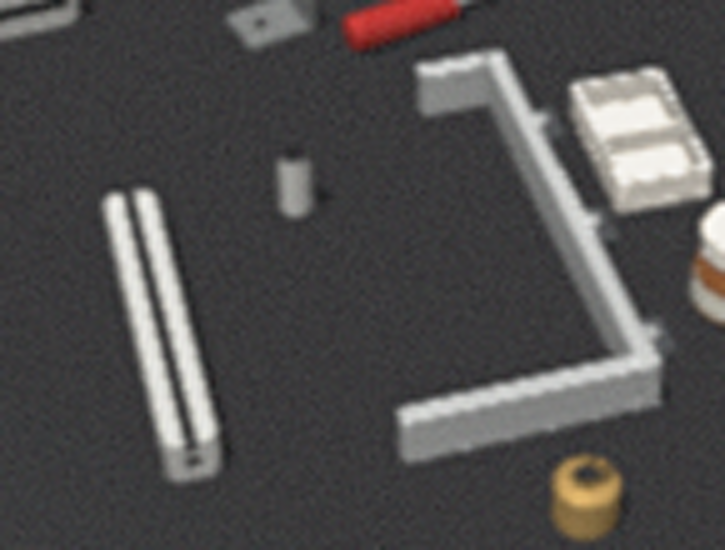

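The side view gives the post's foot at about (259, 206) px and its cap at (259, 194). The rail, bay, and right-hand brass weight match the top view. Next I'll fix the bay frame and plan the pushes in it.

```bash
cat >> h.py <<'E'
from scipy.spatial.transform import Rotation as Ro
BO=np.array([0.655,0.0185]);BA=-0.0575   # bay origin, yaw
def b2w(p): c,s=np.cos(BA),np.sin(BA);return BO+np.array([[c,-s],[s,c]])@np.asarray(p,float)
def w2b(p): c,s=np.cos(BA),np.sin(BA);return np.array([[c,s],[-s,c]])@(np.asarray(p,float)-BO)
def quat(a):
    y=np.array([0,0,-1.]);z=np.array([np.cos(a),np.sin(a),0]);x=np.cross(y,z)
    q=Ro.from_matrix(np.c_[x,y,z]).as_quat();return q[[3,0,1,2]]
def railb(im=None):
    "rail in bay frame: centre, tilt (0 = along fence, + = -y end leading), by length"
    o=[r for r in rail(im) if .185<r[2]<.235 and r[3]<.06 and abs(r[0][1])<.25]
    res=[]
    for c,a,L,W in o:
        t=(a-BA-np.pi/2+np.pi/2)%np.pi-np.pi/2
        res.append((w2b(c).round(4),round(np.degrees(t),1),round(float(L),3),round(float(W),3)))
    return res
E
python3 - <<'E'
from h import *
q=np.array([[98,110],[620,127]],float)/[5,4]+[199.6,134.6]
w=ray("top",q,.035);d=w[0]-w[1];print(w,np.linalg.norm(d),np.arctan2(d[1],d[0])-np.pi/2)
n=np.array([d[1],-d[0]])/np.linalg.norm(d);print("bay origin",w.mean(0)-.012*n)
# side view: fence top inner corners, z=.035: left (488,72), right inner (628,358); guide tip inner (405,408)
s=ray("side",np.array([[490,74],[630,358],[400,408]])/5+[200,165],.035);print("side",s, s[:2].mean(0))
print("post side",ray("side",[[259,205.8]],0),ray("side",[[259,194.2]],.045))
print(railb(np.load("im0.npy")))
for p in ([.519,.103],):print("post b",w2b(p))
st=robot.state();print(quat(st["joint_pos"][0]*0),st["orientation"])
for k in range(2):
  for p,a in (([-.30,-.11],0),([-.30,.13],.9),([-.03,0],0)):
    w=b2w(p);print(robot.solve_ik([*w,.012],quat(BA+np.pi/2+a+k*np.pi)))
E
```

```text
[[ 0.67624016  0.16498651]
 [ 0.65760342 -0.13031039]] 0.29588441093156626 -0.06302828029833307
bay origin [0.65494562 0.0180939 ]
side [[ 0.66027214  0.14590734]
 [ 0.64172967 -0.11592031]
 [ 0.50651688 -0.10496931]] [0.6510009  0.01499352]
post side [[0.51248346 0.10943141]] [[0.51618691 0.11357558]]
[(array([-0.2552, -0.0156]), np.float32(-1.7), 0.211, 0.033)]
post b [-0.14063131  0.07654466]
[-0.5  0.5 -0.5  0.5] [-0.6937355   0.69451838 -0.13497182  0.13475121]
[-3.52987239e-01 -3.65205209e-01  2.33839042e+00 -4.44089210e-16
  1.16840744e+00 -1.86628357e+00]
[ 2.99162653e-01 -2.19557673e-01  2.22495613e+00 -4.44089210e-16
  1.13619419e+00 -2.11413367e+00]
[-4.96177667e-02  3.80429838e-01  1.58854082e+00 -4.44089210e-16
  1.17262200e+00 -1.56291409e+00]
[-3.52987239e-01 -3.65205209e-01  2.33839042e+00 -4.44089210e-16
  1.16840744e+00  1.27530909e+00]
[ 2.99162653e-01 -2.19557673e-01  2.22495613e+00 -4.44089210e-16
  1.13619419e+00  1.02745898e+00]
[-4.96177667e-02  3.80429838e-01  1.58854082e+00 -4.44089210e-16
  1.17262200e+00  1.57867856e+00]
```

```bash
sed -i 's/^BO=.*/BO=np.array([0.654,0.018]);BA=-0.061/' h.py; cat >> h.py <<'E'
def Q(t): return quat(BA+np.pi*1.5+t)       # jaw along a rail tilted by t
def R(t): c,s=np.cos(t),np.sin(t);return np.array([[c,-s],[s,c]])
def pose(p,t,z=.012): return [*b2w(p),z],Q(t)
def above(p,t,z=.11):
    w,q=pose(p,t,z);robot.goto(w,q)
def lin(p,t,z=.012,feed=.08,sf=None):
    w,q=pose(p,t,z);r=robot.movel(w,q,feed=feed,stop_force=sf);return r
def up(z=.11):
    p=robot.state()["eef_pos"];robot.movel([p[0],p[1],z],feed=.15)
def report(name=None):
    im=robot.snapshot("top");st=robot.state()
    print("t",round(st["t"],2),"tcp_b",w2b(st["eef_pos"][:2]).round(4),"F",st["wrist_force"].round(1),"rail",railb(im))
    if name: cv2.imwrite(f"pics/{name}.png",cv2.resize(im[120:320,180:380],None,fx=3,fy=3)[:,:,::-1])
E
python3 - <<'E'
from h import *
c,t,_,_=railb()[0];t=np.radians(t);print(c,t)
robot.grip(0.0)
off=lambda back,r:np.array([-back,-r])
C=c+R(t)@[0,.041]
rel=np.array([-.0235,-.126])            # pusher centre relative to COR in rail axes
above(C+R(t)@(rel+[-.012,0]),t)
lin(C+R(t)@(rel+[-.012,0]),t)
lin(C+R(t)@rel,t,feed=.04)
for a in np.linspace(t,np.radians(50),7)[1:]: lin(C+R(a)@rel,a,feed=.06)
a=np.radians(50)
lin(C+R(a)@(rel+[-.03,0]),a); up(.15)
robot.goto([.35,.25,.25],Q(a))
report("p1")
E
```

```text
[-0.2542 -0.0159] -0.02617994
t 11.57 tcp_b [-0.3172  0.2122] F [-0.3  0.2  0.3] rail [(array([-0.218 , -0.0008]), np.float32(48.9), 0.212, 0.033)]
```

View pics/p1.png

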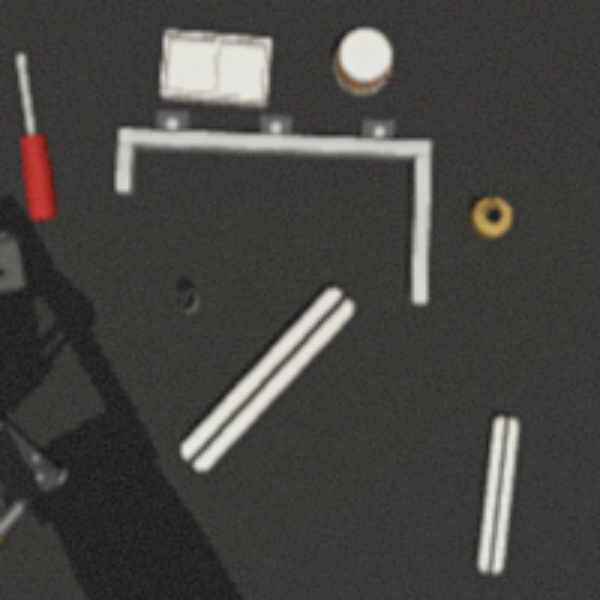

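The rail lies at 49° with its right end leading at (345, 298) px; the post is at (187, 293), untouched. Next comes a sideways push with two fingertips on the same long side, then an end push along the rail's own axis.

```bash
python3 - <<'E'
from h import *
c,t,_,_=railb()[0];t=np.radians(t)
u=R(t)@[0,-1];n=R(t)@[1,0]
s=(np.array([-.018,-.118])-c)@n;print("shift",s)
robot.grip(0.5)
above(c-.045*n,t);lin(c-.045*n,t)
lin(c+(s-.0225)*n,t,feed=.05)
lin(c+(s-.055)*n,t);up(.15)
robot.goto([.35,.25,.25],Q(t))
report()
c,t,_,_=railb()[0];t=np.radians(t)
u=R(t)@[0,-1];n=R(t)@[1,0]
robot.grip(0.0)
T=t+np.pi/2
above(c-.135*u,T);lin(c-.135*u,T)
d=(np.array([-.018,-.118])-(c+.105*u))@u;print("advance",d)
lin(c-.1145*u,T,feed=.05)
print(lin(c+(d-.1125)*u,T,feed=.05,sf=7))
print(robot.state()["wrist_force"])
p=w2b(robot.state()["eef_pos"][:2])
lin(p-.03*u,T);up(.15)
robot.goto([.35,.25,.25],Q(0))
report("p2")
E
```

```text
shift 0.043157412338256845
t 19.18 tcp_b [-0.3174  0.212 ] F [ 0.8 -0.2 -0.3] rail [(array([-0.1887,  0.0325]), np.float32(49.2), 0.211, 0.033)]
advance 0.12259540460920468
False
[-2.12531544  0.8515002  -0.78355754]
t 30.32 tcp_b [-0.3175  0.2129] F [-0.7  0.1  0.4] rail []
```

View pics/p2.png

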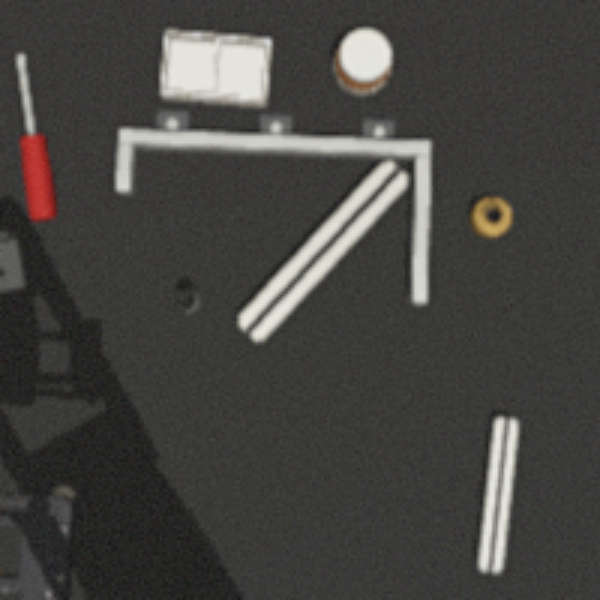

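The rail went in at 49°. Its right end is at (398, 172) px in the far-right corner, its left end at (250, 330), and it is clear of the post at (187, 293). Next I'll swing the left end forward, keeping the right end off the guide.

```bash
python3 - <<'E'
from h import *
t=np.radians(49.2)
e0=np.array([-.018,-.118]);C=e0+R(t)@[0,.065]
def centre(a):
    k=C.copy();corner=(k+R(a)@[-.015,-.065])[1]
    k[1]+=max(0,-.133-corner);return k+R(a)@[0,.040]
rel=np.array([-.0235,.075])
P=lambda a,b=0:centre(a)+R(a)@(rel+[-b,0])
above(P(t,.02),t);lin(P(t,.02),t);lin(P(t),t,feed=.04)
for a in np.radians(np.linspace(49.2,4,10)[1:]):
    s=lin(P(a),a,feed=.06,sf=12)
    if s: print("stopped",np.degrees(a),robot.state()["wrist_force"]);break
lin(P(a,.008),a);up(.15)
robot.goto([.35,.25,.25],Q(0))
report("p3")
E
```

```text
t 39.15 tcp_b [-0.3171  0.2124] F [-0.5 -0.3 -1.3] rail []
```

View pics/p3.png

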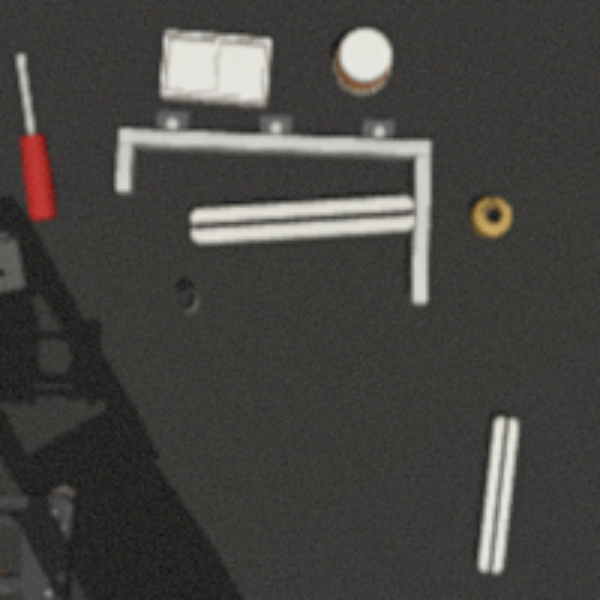

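The rail is past the post, against the guide and tilted a few degrees, with ends at (192, 225) and (413, 213) px. The last push is two fingertips on the rear side, straight onto the fence.

```bash
python3 - <<'E'
from h import *
w=ray("top",np.array([[192,225],[413,213]])/3+[179.7,119.7],.03)
l,r=[w2b(x) for x in w];c=(l+r)/2;d=l-r;t=np.arctan2(-d[0],d[1]);print(l,r,c,np.degrees(t))
robot.grip(0.6)
n=R(t)@[1,0]
above(c-.04*n,t);lin(c-.04*n,t,feed=.1)
lin(c-.024*n,t,feed=.05)
print(lin([-.055,c[1]],0,feed=.05,sf=15),robot.state()["wrist_force"])
print(lin([-.033,c[1]],0,feed=.03,sf=12),robot.state()["wrist_force"])
p=w2b(robot.state()["eef_pos"][:2]);print(p)
lin(p-[.012,0],0);up(.15)
robot.goto([.35,.25,.25],Q(0))
report("p4")
im=robot.snapshot("side");cv2.imwrite("pics/s4.png",cv2.resize(im[165:275,200:345],None,fx=5,fy=5,interpolation=cv2.INTER_CUBIC)[:,:,::-1])
E
```

```text
[-0.07610608  0.07560533] [-0.05688822 -0.13273913] [-0.06649715 -0.0285669 ] 5.270095458897879
False [-0.01294057  0.0715639  -0.12978416]
True [ 0.38334159 -0.36977696 -0.73626666]
[-0.04015181 -0.02847022]
t 47.32 tcp_b [-0.317   0.2125] F [-0.  -0.5  0.4] rail []
```

View pics/p4.png

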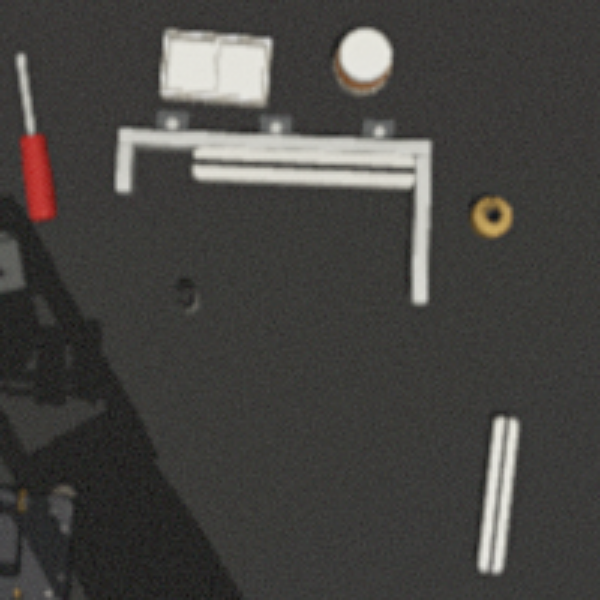

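View pics/s4.png

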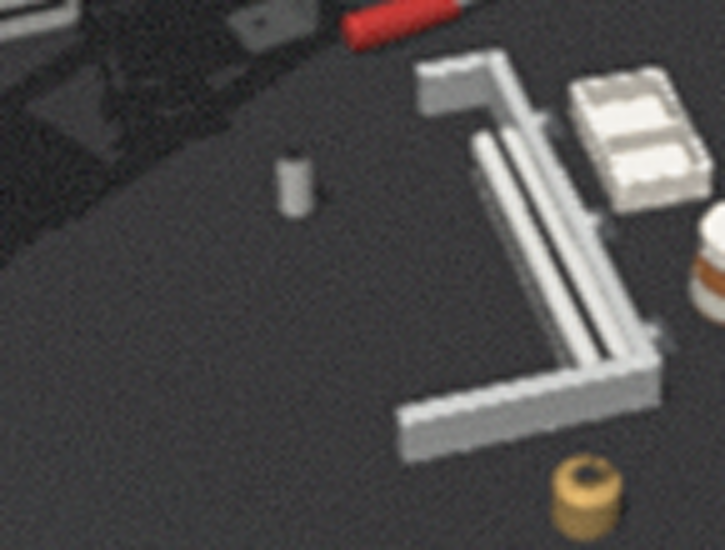

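The rail lies against the fence in both views. Its rear edge runs from (195, 182) to (413, 188) px, almost parallel to the fence, and the hand is clear. Handing in.

```bash
python3 - <<'E'
from h import *
robot.job_done();print(robot.state()["t"])
E
```

```text
the job is handed in; nothing more can be done
the job is handed in; nothing more can be done
```

The rail is in the bay, lying flush along the back fence, and the job was handed in at about 47 s of the 72 s allowed. `job_done()` reports no verdict, so I can only go by my own checks.

**What I did:**
1. Tilted the rail to 49° by pushing its right end.
2. Shifted it sideways with two open fingertips on the same long side.
3. Pushed it along its own length, past the post and into the far-right corner of the bay.
4. Swung the left end forward past the post.
5. Pushed it square onto the fence with two fingertips, which stopped at the 12 N contact limit.

**Last checks:**
- **Fit:** in the top and side views the rail looks flat against the fence, between the cheek and the guide, with its right end against the guide. Its rear edge is within about 0.01 rad of the fence, or roughly 2 mm over its length.
- **Fingertip position:** the hand stopped about 40 mm in front of the fence. I expected about 37.5 mm from the rail's width and the fingertip thickness, so it agrees to about 3 mm.
- **Surroundings:** the tray, jar, weight, screwdriver and post look unmoved. The beaker, bottle and bracket were outside or at the edge of the last pictures, but no push came near them. The hand is parked well clear.

**Failed check:** once the rail touched the bay walls, the automatic measurement could no longer separate the two and returned nothing. The last three checks therefore rest on pixel positions I read from the pictures by eye.

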